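Draw the dust filter from the tablet counter and hold it up for inspection

TASK

The tablet counter's dust filter is due for a check: lift the counter's cover flap and lay it back well past upright so that it stays open, then draw the filter plate hidden beneath it straight up out of its guides. Keep the plate upright all the way so that no dust falls off it, and do not knock the jar, the tablet bottle, the paper cups or the sheet pan about. Finish while still holding the plate, upright and still, about 15 cm above the middle of the sheet pan with its broad pleated face turned square to the near end of the pan for me to look at, the flap left open.

Things in the scene. Friction and masses are not known exactly. Their poses are not given: they have to be found in the camera images.
- counter: Tablet counter, a fixed white machine 226 (x) x 230 (y) x 120 mm high. Origin: centre of its underside, on the worktop; x from its front (console, towards the robot) to its back, y to its left. Top right: steel funnel, rim at z = 157 mm. Rear left half: open-topped filter bay under the flap, centre x = 44, y = 50 mm. Console under the flap's tab: at most 75 mm high.
- bay_mouth (a point): Centre of the filter bay's open top (counter frame x = 44, y = 50, z = 120 mm), level with the rim of its walls. Inside the bay is 102 (x) x 98 (y) mm and 110 mm deep. Two vertical guide channels at its x ends, 11 mm wide, reach from the floor up to 46 mm below this point. Axes as the counter's.
- flap (a joint): Hinge of the grey cover flap over the bay, rad: 0 closed flat, 1.57 upright, end stop 1.95 (leaning back). It may start ajar, up to 0.25. The hinge is stiff: the flap stays at any angle it is left at; about 1 N at the tab moves it. Flap 122 mm from front edge to hinge, 104 mm wide, 5 mm thick, 90 g.
- flap_hinge (a point): Mid-point of the flap's hinge axis, at the back of the bay (counter frame x = 100, y = 50, z = 123 mm). The axis runs along the counter's y; the flap's front edge swings up, then back away from the robot.
- flap_tab (a point): Grip point on the flap's thumb tab: a tongue 30 mm wide (along the counter's y), 10 mm thick, 43 mm long, sticking forward from the middle of the flap's front edge, free above, below and beside. The point is 148 mm from the hinge axis, 25 mm out from the edge. Turns with the flap: x towards the hinge, y along it. Pinched across its 30 mm, it can pivot between the fingers as the flap swings.
- filter_lug (a point): Grip point of the lug on the filter plate's top edge: lug 34 mm long (x), 12 mm thick (y), 30 mm tall; the point is 13 mm below its top and 92 mm above the plate's bottom edge. Seated, the lug's top is 5 mm below the bay's rim, with about 43 mm free on either side of it (y). Axes as filter_mid.
- filter_mid (a point): Centre of the filter plate, half-way up its 105 mm: loose white frame with pleated paper, 40 to 90 g, 90 mm long (x), 8 mm thick (y), 75 mm tall plus the lug. x along its length, y square to its broad faces, z up to the lug.
- filter_plate: The same filter plate, origin at the middle of its bottom edge, axes as filter_mid. Seated, it stands on edge in mid-bay, 10 mm above the worktop, its axes parallel to the counter's, its ends in the guide channels with 1.5 mm play a side. It must rise straight up 64 mm to leave the channels and 110 mm to leave the bay.
- pan_mid (a point): Middle of the stainless sheet pan with a teal liner, 4 mm above the worktop: loose, 378 mm (x) x 225 mm (y), rim 22 mm high. x runs along its length, pointing roughly away from the robot; its near end is the short side closest to the robot.
- salve_jar: Bystander: amber jar with white lid, 68 mm across, 92 mm high; origin at the centre of its underside.
- paper_cups: Bystander: column of nested paper cups, 38 mm across, 100 mm high; origin at the centre of its underside.
- tablet_bottle: Bystander: white tablet bottle, 48 mm across, 88 mm high, on the left near the front edge, the only loose one; origin at the centre of its underside.

How it is judged:
On the way, in this order (a step that is already met when the one before it is completed fails the run):
1. the cover flap is laid back past upright (over 1.6 rad) with the filter plate still seated (value of joint flap above 1.6 rad and z of filter_mid in the frame of counter below 0.075 m), for 0.2 s.
2. the filter plate is drawn right out of the top of the bay, gripped and upright, the flap still open (z of filter_mid in the frame of counter above 0.175 m and value of joint flap above 1.5 rad and contact force between the fingers and filter_plate above 0.5 N and angle between filter_mid's own z axis and vertical below 0.35 rad), for 0.2 s.
At the end, for the whole second after the job is handed in: Plate held in the fingers, its centre within 6 cm (level) of the pan's middle, 11 to 32 cm above the worktop; upright within 0.25 rad, faces square to the pan's length within 0.35 rad, at rest, touching neither pan nor counter; flap open past 1.5 rad; pan moved under 3 cm (horizontal distance between filter_mid and pan_mid below 0.06 m and height (world z) of filter_mid between 0.11 and 0.32 m and angle between filter_mid's own z axis and vertical below 0.25 rad and angle between the y axis of filter_mid and the x axis of pan_mid, either way round below 0.35 rad and contact force between the fingers and filter_plate above 0.5 N and contact force between filter_plate and pan below 0.05 N and contact force between filter_plate and counter below 0.05 N and linear speed of filter_plate below 0.03 m/s and value of joint flap above 1.5 rad and distance of pan_mid from where it was at the start of the episode below 0.03 m); the arm keeps its last pose, push and grip.
It fails at once if the filter plate is tipped more than 0.6 rad from upright (angle between filter_mid's own z axis and vertical above 0.6 rad).
It fails at once if the jar is knocked over or pushed more than 3 cm (distance of salve_jar from where it was at the start of the episode above 0.03 m or angle between salve_jar's own z axis and vertical above 0.4 rad).
It fails at once if the column of paper cups is knocked over or pushed more than 3 cm (distance of paper_cups from where it was at the start of the episode above 0.03 m or angle between paper_cups's own z axis and vertical above 0.4 rad).
It fails at once if the tablet bottle is knocked over or pushed more than 3 cm (distance of tablet_bottle from where it was at the start of the episode above 0.03 m or angle between tablet_bottle's own z axis and vertical above 0.4 rad).
It fails at once if the pan is pushed more than 3 cm (distance of pan_mid from where it was at the start of the episode above 0.03 m).
It also fails if it takes over 54 s, if anything falls off the work surface, if the arm or the gripper's body presses on something with over 40 N, if the wrist force passes 120 N, or if a joint passes its speed limit or range.

ROBOT

A 7-joint arm with a two-finger parallel gripper is mounted at the origin on a cart in front of the work surface, level with it; the furniture and walls round the work are solid. World frame = base frame: x ahead of the robot, y to its left, z up, the work surface at z = 0. Lengths are in m, angles in rad, forces in N, time in s.
With the tool pointing down it reaches from about 0.35 to 0.9 m from the base axis. Payload 7.2 kg.
Tool frame: the origin (TCP) lies between the finger pads; the fingertips stand 11 mm ahead of it and the grasp point (between the pads) lies 8 mm behind it; z points along the fingers, y is the line along which they close (so a half turn about z gives the same grasp; the last joint's range is limited). The gripper opens to 88 mm and grips with 3 to 60 N. Pads are 20 mm wide; open, the fingers measure 115 mm over their backs; the gripper's body (75 mm by 178 mm) begins 61 mm behind the grasp point.
Start: joints at [-1.201, 0.411, -0.013, 1.596, 0.006, 1.134, -0.082], TCP at [0.265, 0.566, 0.211] pointing down, gripper open.
Joint ranges: [-2.95, 2.95], [-0.29, 1.99], [-1.47, 1.44], [0.14, 2.54], [-1.03, 4.17], [0.13, 1.85], [-2.86, 2.86]. Speed limits (rad/s): [2.39, 2.39, 3.01, 3.01, 3.14, 3.14, 3.14].

INTERFACE

Orientations are given as a 3x3 rotation matrix whose columns are the frame's x, y, z axes.
In Python, from bench import r, eyes, ticket gives the robot as it stands.
- The arm moves only by the shell command python3 -m pendant 'ROWS'. ROWS is JSON, a list of rows, each an object of numbers: "fingers": the opening in per cent of the stroke, from 0 (shut) to 100 (fully open); "x", "y", "z": the shift along the world's x, y, z in cm; "rx", "ry", "rz": the turn, a rotation vector about the world's x, y, z in degrees. In form: [{"fingers": .., "x": .., "y": .., "z": .., "rx": .., "ry": .., "rz": ..}, ...]. A call has 1 to 12 rows; each row shifts and turns the commanded pose from where the row before left it; what a row does not reach is not made up. A row lasts 1/12 s, in which the tool goes at most 41.7 mm and 7.16 degrees, less where a joint would pass 70% of its speed; a pose out of reach is approached as far as the arm can. A call is refused whole if a number of a shift passes 4.17 or a number of a turn 7.16, either way. A call with a gripper value outside its range is refused whole. The fingers move at their own pace and stop on an object; the grip force is fixed at half the most. Time passes only in rows, so rows that do not move let the fingers close. It gives the time, the measured TCP pose, the force, the opening and the grip force at its end, in the units of the state.
- r.get_state(): the state, without advancing time (a new reading comes with each control period).
- eyes.grab_frame(name): name is "scene" or "top" or "wrist"; returns the picture (400x640x3 uint8, red, green, blue); there is no depth.
- eyes.calibration(name): a dict with "vertical_fov" (degrees; the focal length in pixels is half the picture's height over the tangent of half this angle, whatever the lens; pixels are square), "cx", "cy" (the principal point, pixels), "k1" (the pictures are not rectified: a ray, as slopes to the right and down, at radius r is drawn at 1 + k1 r^2 times it, then the intrinsics apply), "rvec" (rotation vector, rad) and "tvec" (3), from world to camera coordinates, as OpenCV has them. Camera axes: x right, y down, z forward; pixel columns grow to the right and rows downward; lengths in m; the calibration is good to about 2 mm. A picture is of the moment at which its call begins: read the wrist's pose just before it. calibration takes no time and is no camera call; for the wrist camera it gives the pose at the moment of the call.
- ticket.hand_in(): hands the job in; it is judged then, once.
The state is a dict: "time": time; "q": joint angles; "joint_vel": joint speeds; "joint_torque": joint torques, N m; "position": TCP position; "orientation": TCP orientation; "force": force on the tool from outside, world axes, zero at the start; "torque": the same for the moment, N m; "gripper_width": finger opening in m; "grip_force": force on a finger pad.
Only numpy, scipy, OpenCV 4.12 (cv2) and the standard library are available. Lean on these libraries where they do the work, as an engineer would, in place of code of your own. Each camera call takes 0.05 s, during which the arm holds its last target. There are 200 camera calls.

## Working session

There is one attempt and no reset: what is moved stays moved. The work goes in short steps, Python scripts to look and compute and a shell command to move; the robot and the scene stay as the last step left them, time stands still between calls to the robot, and variables do not carry over. Pictures are saved under pics/ and viewed, at most 10 in all, crops included, and the job is handed in when it is done.

```bash
mkdir -p pics
cat > h.py <<'E'
import numpy as np, cv2
from bench import r, eyes, ticket
def cal(n):
    c=eyes.calibration(n); f=200/np.tan(np.radians(c["vertical_fov"])/2)
    R=cv2.Rodrigues(np.array(c["rvec"],float))[0]; t=np.array(c["tvec"],float).ravel()
    return c,f,R,t
def ray(n,u,v,C=None):
    c,f,R,t=C or cal(n); K=np.array([[f,0,c["cx"]],[0,f,c["cy"]],[0,0,1.]])
    # small fixed point undistort
    d=np.array([(u-c["cx"])/f,(v-c["cy"])/f]); s=d.copy()
    for _ in range(30): s=d/(1+c["k1"]*(s@s))
    return -R.T@t, R.T@np.array([s[0],s[1],1.])
def onz(n,u,v,z,C=None):
    o,d=ray(n,u,v,C); return o+d*(z-o[2])/d[2]
def proj(n,P,C=None):
    c,f,R,t=C or cal(n); p=R@np.array(P)+t; s=p[:2]/p[2]; s=s*(1+c["k1"]*(s@s)); return s*f+[c["cx"],c["cy"]]
def save(n,name,box=None,k=1):
    im=eyes.grab_frame(n); np.save(f"pics/{name}.npy",im)
    if box: im=im[box[1]:box[3],box[0]:box[2]]
    if k!=1: im=cv2.resize(im,None,fx=k,fy=k)
    cv2.imwrite(f"pics/{name}.png",im[:,:,::-1])
E
python3 - <<'E'
from h import *
save("top","top0"); save("scene","scene0")
for n in("top","scene"):
    c,f,R,t=cal(n); print(n,c,(-R.T@t).round(3))
s=r.get_state(); print(s["time"],s["position"],s["orientation"],s["gripper_width"])
E
```

```text
top {'vertical_fov': 43.19841033715715, 'cx': 325.59892960885486, 'cy': 207.1881108209177, 'k1': -0.06710207242663752, 'rvec': array([ 2.20198899, -2.18912439,  0.07371737]), 'tvec': array([-0.02438883,  0.51440922,  1.33129982])} [ 0.435 -0.01   1.359]
scene {'vertical_fov': 51.456993635251784, 'cx': 313.7728029232001, 'cy': 202.62573060016692, 'k1': 0.01690277538275893, 'rvec': array([ 1.87976406, -0.81768642,  0.51137464]), 'tvec': array([-0.36251494,  0.25252054,  0.78314241])} [-0.188 -0.677  0.561]
0.1 [0.26481715 0.56561423 0.21069865] [[-9.05706151e-01  4.23905772e-01 -5.14223430e-04]
 [ 4.23906070e-01  9.05705146e-01 -1.35332467e-03]
 [-1.07947331e-04 -1.44369691e-03 -9.99998952e-01]] 0.08775269992020471
```

View pics/top0.png

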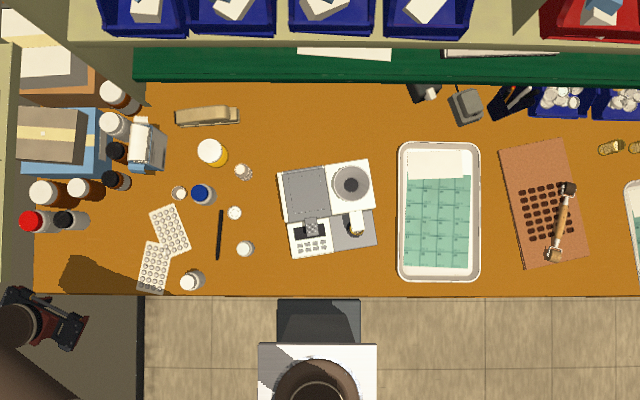

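View pics/scene0.png

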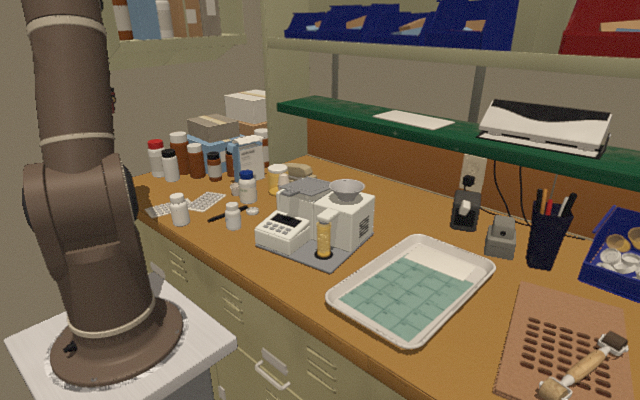

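Top view: counter around (327,208), with the grey flap at about (307,190) and its tab at (310,228). The pan is at (440,211), the amber jar at (212,152) and small bottles at (192,281) and (245,248). I'll zoom in on the counter next.

Run:
```python
import numpy as np,cv2
a=np.load("pics/top0.npy")[145:270,265:390]; b=np.load("pics/scene0.npy")[165:275,240:390]
a=cv2.resize(a,(500,500),interpolation=cv2.INTER_CUBIC)
b=cv2.resize(b,None,fx=2,fy=2,interpolation=cv2.INTER_CUBIC)
c=np.zeros((500,800,3),np.uint8); c[:,:500]=a; c[:220,500:800]=b
cv2.imwrite("pics/z0.png",c[:,:,::-1])
```

```text
(no output)
```

View pics/z0.png

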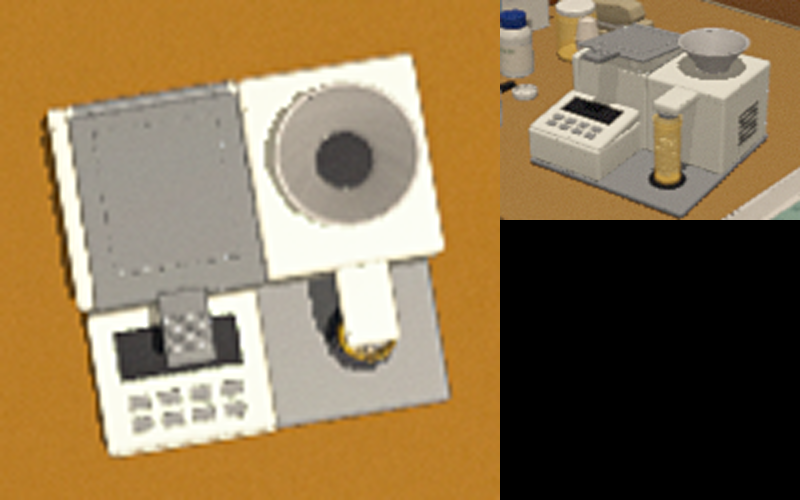

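Zoom: the flap is grey with its tab end at crop (168–212, 360), or top px (307–318, 236). Counter top corners are rear-left (277.5,172.5), rear-right (368,159) and front-right (375,207). The base front-right corner is (377,245), and the gold column stands under the spout.

Run:
```python
from h import *
T=cal("top"); S=cal("scene")
A=[]
pts=[((277.5,172.5),(.113,.115),.12),((368,159.2),(.113,-.115),.12),((377,245),(-.113,-.115),.004)]
W=np.array([onz("top",*p[0],p[2],T)[:2] for p in pts]);L=np.array([p[1] for p in pts])
print(W.round(4))
wc,lc=W.mean(0),L.mean(0);H=(L-lc).T@(W-wc);th=np.arctan2(H[0,1]-H[1,0],H[0,0]+H[1,1])
Rz=np.array([[np.cos(th),-np.sin(th)],[np.sin(th),np.cos(th)]]);c0=wc-Rz@lc
print("counter",c0.round(4),"yaw",np.degrees(th),"res",(W-(L@Rz.T+c0)).round(4).tolist())
def w(x,y,z):return np.append(Rz@[x,y]+c0,z)
np.savez("ctr.npz",Rz=Rz,c0=c0)
for n,p in dict(mouth=(.044,.05,.12),tab0=(-.048,.05,.123),hinge=(.1,.05,.123)).items(): print(n,w(*p).round(4),proj("top",w(*p),T).round(1),proj("scene",w(*p),S).round(1))
# tab tip angle: tip 166mm from hinge
for a in(0,.1,.2,.25):
    p=w(.1-.166*np.cos(a),.05,.123+.166*np.sin(a)); print(a,p.round(3),proj("top",p,T).round(1),proj("scene",p,S).round(1))
def tri(t,s):
    o,d=ray("top",*t,T);o2,d2=ray("scene",*s,S);d/=np.linalg.norm(d);d2/=np.linalg.norm(d2)
    k=np.linalg.lstsq(np.c_[d,-d2],o2-o,rcond=None)[0];a,b=o+k[0]*d,o2+k[1]*d2;return ((a+b)/2).round(4),np.linalg.norm(a-b).round(4)
print("tabtip",tri((312.5,236),(287.5,193)))
# pan
im=np.load("pics/top0.npy")
hsv=cv2.cvtColor(im,cv2.COLOR_RGB2HSV)
m=((hsv[...,1]<60)&(hsv[...,2]>120)|((hsv[...,0]>65)&(hsv[...,0]<95))).astype(np.uint8); m[:, :392]=0;m[:,488:]=0;m[:130]=0;m[290:]=0
m=cv2.morphologyEx(m,cv2.MORPH_OPEN,np.ones((3,3)))
cs=max(cv2.findContours(m,0,2)[0],key=cv2.contourArea)
P=np.array([onz("top",*p[0],.02,T)[:2] for p in cs.astype(float)],np.float32)
print("pan",cv2.minAreaRect(P), cv2.minAreaRect(cs))
for n,(p,z) in dict(jar=((212,152),.092),bot1=((192,280),.08),bot2=((245,248),.05)).items(): print(n,onz("top",*p,z,T).round(3))
```

```text
[[ 0.5934  0.0987]
 [ 0.628  -0.1248]
 [ 0.4145 -0.1599]]
counter [ 0.5019 -0.0304] yaw 9.43287762252029 res [[-0.0011, -0.0029], [-0.0042, 0.0004], [0.0052, 0.0025]]
mouth [0.5371 0.0262 0.12  ] [306.7 195.4] [308.2 190.4]
tab0 [0.4463 0.0111 0.123 ] [312.5 232.4] [287.3 201.7]
hinge [0.5923 0.0353 0.123 ] [303.1 172.9] [319.7 182.5]
0 [0.429 0.008 0.123] [313.7 239.7] [282.8 204.3]
0.1 [0.429 0.008 0.14 ] [313.5 239.4] [282.8 198. ]
0.2 [0.432 0.009 0.156] [313.3 238.4] [283.2 191.5]
0.25 [0.434 0.009 0.164] [313.1 237.6] [283.5 188.2]
tabtip (array([0.4402, 0.0081, 0.1494]), np.float64(0.0076))
pan ((0.5064455270767212, -0.3240126371383667), (0.22237037122249603, 0.3747861981391907), 89.37574005126953) ((438.5, 211.0), (140.0, 83.0), 90.0)
jar [0.648 0.268 0.092]
bot1 [0.324 0.316 0.08 ]
bot2 [0.405 0.187 0.05 ]
```

```bash
python3 - <<'E'
from h import *
# shelf front edge height: top row 82 at u=330; scene lower edge line
T=cal("top");S=cal("scene")
for z in np.arange(.1,.7,.1):
    p=onz("top",330,80,z,T); print(z.round(1),p.round(3),proj("scene",p,S).round(0))
E
python3 -m pendant '[{"fingers":100,"x":0.5,"y":-2,"z":1,"rz":2.9},{"x":1.2,"y":-4,"z":1,"rz":2.9},{"x":1.2,"y":-4.1,"z":1,"rz":2.9},{"x":1.2,"y":-4.1,"z":1,"rz":2.9},{"x":1.2,"y":-4.1,"z":1,"rz":2.9},{"x":1.2,"y":-4.1,"z":1,"rz":2.9},{"x":1.2,"y":-4.1,"z":1,"rz":2.9},{"x":1.2,"y":-4.1,"z":1,"rz":2.9},{"x":1.2,"y":-4.1,"z":1,"rz":2.9},{"x":1.2,"y":-4.1,"rz":2.9},{"x":1.2,"y":-4.1,"rz":2.9},{"x":1.2,"y":-4.1,"rz":2.9}]' && python3 -m pendant '[{"x":1,"y":-4},{"x":0.5,"y":-2.5},{},{},{}]'
python3 - <<'E'
from h import *
c,f,R,t=cal("wrist"); print(c,(-R.T@t).round(3))
save("wrist","w1")
E
```

```text
0.1 [ 0.834 -0.03   0.1  ] [389. 173.]
0.2 [ 0.802 -0.029  0.2  ] [385. 143.]
0.3 [ 0.771 -0.027  0.3  ] [380. 111.]
0.4 [ 0.739 -0.025  0.4  ] [375.  74.]
0.5 [ 0.707 -0.024  0.5  ] [369.  33.]
0.6 [ 0.676 -0.022  0.6  ] [363. -13.]
{'vertical_fov': 65.1436228669728, 'cx': 314.39821667465424, 'cy': 198.1554742062487, 'k1': -0.036306378478203345, 'rvec': array([-2.43926084, -1.55054611, -0.22154762]), 'tvec': array([-0.62413568, -0.03360031,  0.39204778])} [0.194 0.599 0.384]$[0]: bad value
```

View pics/w1.png

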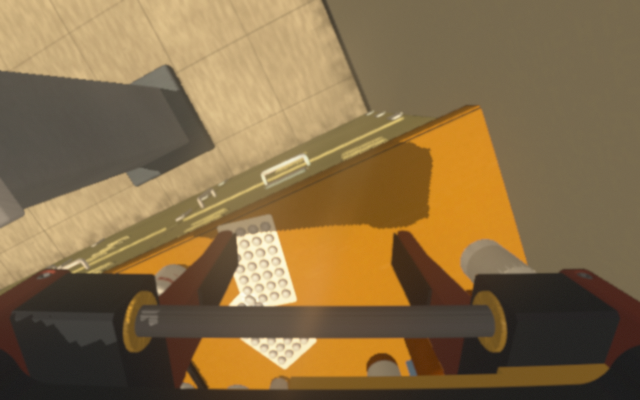

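Refused: the rows seem to need every key. The wrist picture still shows the start position, so nothing has moved yet.

```bash
python3 -m pendant '[{"fingers":100,"x":0.5,"y":-2,"z":1,"rx":0,"ry":0,"rz":2.9},{"fingers":100,"x":1.2,"y":-4,"z":1,"rx":0,"ry":0,"rz":2.9},{"fingers":100,"x":1.2,"y":-4.1,"z":1,"rx":0,"ry":0,"rz":2.9},{"fingers":100,"x":1.2,"y":-4.1,"z":1,"rx":0,"ry":0,"rz":2.9},{"fingers":100,"x":1.2,"y":-4.1,"z":1,"rx":0,"ry":0,"rz":2.9},{"fingers":100,"x":1.2,"y":-4.1,"z":1,"rx":0,"ry":0,"rz":2.9},{"fingers":100,"x":1.2,"y":-4.1,"z":1,"rx":0,"ry":0,"rz":2.9},{"fingers":100,"x":1.2,"y":-4.1,"z":1,"rx":0,"ry":0,"rz":2.9},{"fingers":100,"x":1.2,"y":-4.1,"z":1,"rx":0,"ry":0,"rz":2.9},{"fingers":100,"x":1.2,"y":-4.1,"z":0,"rx":0,"ry":0,"rz":2.9},{"fingers":100,"x":1.2,"y":-4.1,"z":0,"rx":0,"ry":0,"rz":2.9},{"fingers":100,"x":1.2,"y":-4.1,"z":0,"rx":0,"ry":0,"rz":2.9}]' && python3 -m pendant '[{"fingers":100,"x":1,"y":-4,"z":0,"rx":0,"ry":0,"rz":0},{"fingers":100,"x":0.5,"y":-2.5,"z":0,"rx":0,"ry":0,"rz":0},{"fingers":100,"x":0,"y":0,"z":0,"rx":0,"ry":0,"rz":0},{"fingers":100,"x":0,"y":0,"z":0,"rx":0,"ry":0,"rz":0},{"fingers":100,"x":0,"y":0,"z":0,"rx":0,"ry":0,"rz":0}]'
python3 - <<'E'
from h import *
c,f,R,t=cal("wrist"); print((-R.T@t).round(3)); C=cal("wrist")
save("wrist","w2")
import pickle;pickle.dump(C,open("w2.pkl","wb"))
s=r.get_state();print(s["q"],s["position"])
E
```

```text
time: 1.15
position: [0.3965, 0.1126, 0.2979]
orientation: [[-0.985, -0.171, 0.001], [-0.171, 0.985, 0.001], [-0.001, 0.001, -1.0]]
force: [1.3, 0.7, 0.2]
gripper_width: 0.0878
grip_force: 0.0
time: 1.57
position: [0.4112, 0.0506, 0.2975]
orientation: [[-0.986, -0.169, -0.0], [-0.169, 0.986, 0.0], [0.0, 0.0, -1.0]]
force: [0.1, 0.9, -0.9]
gripper_width: 0.0878
grip_force: 0.0
[0.334 0.038 0.471]
[-0.58607213 -0.05133654  0.33458675  1.95439191  0.01758729  1.23604347
  1.48450657] [0.41122372 0.0509848  0.29749412]
```

View pics/w2.png

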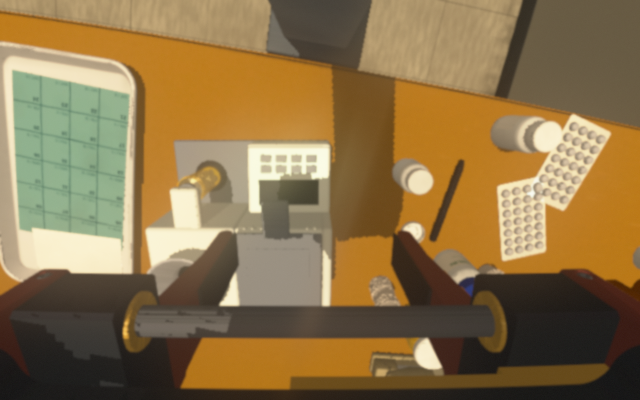

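Wrist view: the counter is square to the image. Its tab end is at about (263–289, 202), the base front-right corner at (176,142) and the top front-left corner at (331,212).

Run:
```python
from h import *
import pickle
C=pickle.load(open("w2.pkl","rb"));T=cal("top");S=cal("scene")
z=np.load("ctr.npz");Rz,c0=z["Rz"],z["c0"]
loc=lambda p:np.append(Rz.T@(p[:2]-c0),p[2]).round(4)
for n,p,h in[("base FR",(176,142),.005),("base mid",(247,142),.005),("FL base",(330,143),0),("topR front-right",(148,229),.12),("FL top",(332,213),.12),("tab L",(289,203),.145),("tab R",(263,203),.145),("flapFL",(322,236),.12)]:
    q=onz("wrist",*p,h,C);print(n,q.round(4),loc(q))
def tri(t,s,n2,C2):
    o,d=ray("top",*t,T);o2,d2=ray(n2,*s,C2);d/=np.linalg.norm(d);d2/=np.linalg.norm(d2)
    k=np.linalg.lstsq(np.c_[d,-d2],o2-o,rcond=None)[0];a,b=o+k[0]*d,o2+k[1]*d2;return (a+b)/2,np.linalg.norm(a-b).round(4)
for t,s in[((312.5,236),(276,202)),((377,245),(176,142)),((375.2,206.7),(148,229))]:
    p,e=tri(t,s,"wrist",C);print(p.round(4),loc(p),e)
im=np.load("pics/w2.npy")[130:250,140:345];cv2.imwrite("pics/w2z.png",cv2.resize(im,(800,468),interpolation=cv2.INTER_CUBIC)[:,:,::-1])
```

```text
base FR [ 0.4185 -0.1565  0.005 ] [-0.1029 -0.1107  0.005 ]
base mid [ 0.4011 -0.0519  0.005 ] [-0.103  -0.0047  0.005 ]
FL base [0.3825 0.0697 0.    ] [-0.1014  0.1183  0.    ]
topR front-right [ 0.5089 -0.138   0.12  ] [-0.0107 -0.1073  0.12  ]
FL top [0.4508 0.0789 0.12  ] [-0.0325  0.1161  0.12  ]
tab L [0.4391 0.0275 0.145 ] [-0.0525  0.0674  0.145 ]
tab R [ 0.4439 -0.0005  0.145 ] [-0.0523  0.039   0.145 ]
flapFL [0.4819 0.0723 0.12  ] [-0.0029  0.1046  0.12  ]
[0.4379 0.0122 0.1512] [-0.0561  0.0525  0.1512] 0.0033
[ 0.4166 -0.1585  0.0035] [-0.1051 -0.1124  0.0035] 0.0051
[ 0.5116 -0.1424  0.113 ] [-0.0088 -0.1121  0.113 ] 0.0025
```

View pics/w2z.png

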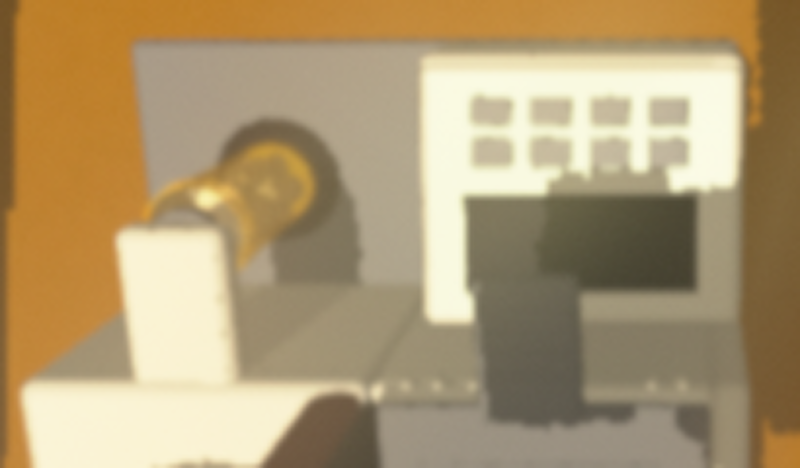

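```bash
python3 -m pendant '[{"fingers":100,"x":2.2,"y":-1.8,"z":-1,"rx":0,"ry":0,"rz":0},{"fingers":100,"x":2.3,"y":-1.8,"z":-2,"rx":0,"ry":0,"rz":0},{"fingers":100,"x":0,"y":0,"z":-2.5,"rx":0,"ry":0,"rz":0},{"fingers":100,"x":0,"y":0,"z":-2.5,"rx":0,"ry":0,"rz":0},{"fingers":100,"x":0,"y":0,"z":-2.5,"rx":0,"ry":0,"rz":0},{"fingers":100,"x":0,"y":0,"z":-2.5,"rx":0,"ry":0,"rz":0},{"fingers":100,"x":0,"y":0,"z":-1.7,"rx":0,"ry":0,"rz":0},{"fingers":100,"x":0,"y":0,"z":-1,"rx":0,"ry":0,"rz":0},{"fingers":100,"x":0,"y":0,"z":0,"rx":0,"ry":0,"rz":0},{"fingers":100,"x":0,"y":0,"z":0,"rx":0,"ry":0,"rz":0}]'
python3 - <<'E'
from h import *
import pickle;pickle.dump(cal("wrist"),open("w3.pkl","wb"))
save("wrist","w3",(160,130,480,370),2); a=np.load("pics/w3.npy")
save("scene","s3")
b=np.load("pics/s3.npy")[120:280,220:400]; b=cv2.resize(b,(360,320)); c=np.zeros((480,800,3),np.uint8)
a=cv2.resize(a[150:400,180:480],(440,367)); c[:367,:440]=a; c[:320,440:]=b; cv2.imwrite("pics/c3.png",c[:,:,::-1])
E
```

```text
time: 2.45
position: [0.4566, 0.0145, 0.1407]
orientation: [[-0.985, -0.17, -0.001], [-0.17, 0.985, -0.0], [0.001, -0.0, -1.0]]
force: [-0.7, 0.1, 0.8]
gripper_width: 0.0881
grip_force: 0.0
```

View pics/c3.png

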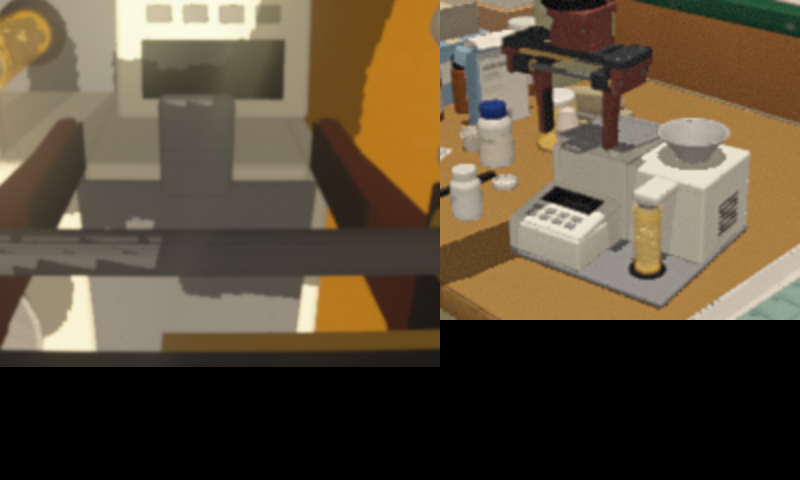

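The tab (crop u 160–235) is centred between the fingers (80 and 312). I'll check its depth, then close.

```bash
python3 - <<'E'
from h import *
import pickle
C=pickle.load(open("w3.pkl","rb"))
for v,h in((216,.151),(216,.145),(280,.125),(280,.13)):print(onz("wrist",314,v,h,C).round(4))
E
python3 -m pendant '[{"fingers":20,"x":0,"y":0,"z":0,"rx":0,"ry":0,"rz":0},{"fingers":20,"x":0,"y":0,"z":0,"rx":0,"ry":0,"rz":0},{"fingers":20,"x":0,"y":0,"z":0,"rx":0,"ry":0,"rz":0},{"fingers":20,"x":0,"y":0,"z":0,"rx":0,"ry":0,"rz":0},{"fingers":20,"x":0,"y":0,"z":0,"rx":0,"ry":0,"rz":0},{"fingers":20,"x":0,"y":0,"z":0,"rx":0,"ry":0,"rz":0},{"fingers":20,"x":0,"y":0,"z":0,"rx":0,"ry":0,"rz":0},{"fingers":20,"x":0,"y":0,"z":0,"rx":0,"ry":0,"rz":0}]'
```

```text
[0.4372 0.0112 0.151 ]
[0.4394 0.0115 0.145 ]
[0.4922 0.0206 0.125 ]
[0.4893 0.0201 0.13  ]
time: 3.22
position: [0.4565, 0.0137, 0.1406]
orientation: [[-0.986, -0.169, -0.0], [-0.169, 0.986, 0.0], [0.0, 0.0, -1.0]]
force: [0.2, 0.1, -0.2]
gripper_width: 0.0381
grip_force: 0.0
```

```bash
python3 -m pendant '[{"fingers":20,"x":0,"y":0,"z":0,"rx":0,"ry":0,"rz":0},{"fingers":20,"x":0,"y":0,"z":0,"rx":0,"ry":0,"rz":0},{"fingers":20,"x":0,"y":0,"z":0,"rx":0,"ry":0,"rz":0},{"fingers":20,"x":0,"y":0,"z":0,"rx":0,"ry":0,"rz":0}]'
python3 - <<'E'
import numpy as np
a0=.17;yaw=np.radians(9.5)
L=.148
for a in np.arange(.17,1.86,.14):
    d=L*(np.cos(a0)-np.cos(a));print(round(a,2),(100*np.array([d*np.cos(yaw),d*np.sin(yaw),L*(np.sin(a)-np.sin(a0))])).round(2))
E
```

```text
time: 3.55
position: [0.4565, 0.0137, 0.1406]
orientation: [[-0.986, -0.169, -0.0], [-0.169, 0.986, -0.0], [0.0, -0.0, -1.0]]
force: [0.3, -0.2, -0.6]
gripper_width: 0.0176
grip_force: 0.0
0.17 [0. 0. 0.]
0.31 [0.49 0.08 2.01]
0.45 [1.24 0.21 3.93]
0.59 [2.26 0.38 5.73]
0.73 [3.51 0.59 7.37]
0.87 [4.97 0.83 8.81]
1.01 [ 6.62  1.11 10.03]
1.15 [ 8.42  1.41 11.01]
1.29 [10.34  1.73 11.72]
1.43 [12.34  2.06 12.15]
1.57 [14.37  2.41 12.3 ]
1.71 [16.41  2.75 12.15]
1.85 [18.41  3.08 11.72]
```

The fingers closed to 17.6 mm, so they missed the 30 mm tab. I'll look before going on.

Run:
```python
from h import *
import pickle;pickle.dump(cal("wrist"),open("w4.pkl","wb"))
save("wrist","w4"); a=np.load("pics/w4.npy")
save("scene","s4"); save("top","t4")
b=np.load("pics/s4.npy")[160:240,260:360]; b=cv2.resize(b,(400,320),interpolation=cv2.INTER_CUBIC); c=np.zeros((480,800,3),np.uint8)
a=cv2.resize(a[150:400,180:480],(400,333)); c[:333,:400]=a; c[:320,400:]=b; cv2.imwrite("pics/c4.png",c[:,:,::-1])
```

```text
(no output)
```

View pics/c4.png

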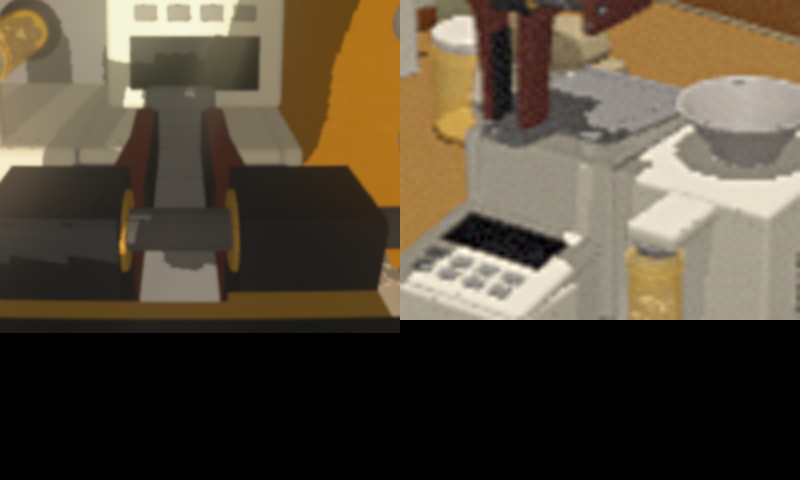

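Run:
```python
from h import *
import pickle
C=pickle.load(open("w4.pkl","rb"));T=cal("top");S=cal("scene")
print(C[0]["rvec"],(-C[2].T@C[3]).round(4),C[2].round(3))
for z in(.13,.133): print(proj("wrist",[.4565,.0137,z],C),proj("scene",[.4565,.0137,z],S),proj("top",[.4565,.0137,z],T))
tip=(316,217)
for h in(.12,.128,.135):
    p=onz("wrist",*tip,h,C);print(h,p.round(4),"in top",proj("top",p,T).round(1),"scene",proj("scene",p,S).round(1))
# refine tab edges automatically in w2: print column/row profile
im=np.load("pics/w2.npy").mean(2); C2=pickle.load(open("w2.pkl","rb"))
print(im[190:240:2,276].round()); print(im[215,255:300].round())
t=np.load("pics/top0.npy").mean(2);print(t[210:245,312].round()); print(t[231,300:325].round())
s=np.load("pics/scene0.npy").mean(2);print(s[184:205,286].round())
```

```text
[-1.89594196 -2.2462464  -0.32399512] [0.3795 0.0008 0.3143] [[-0.168  0.986  0.   ]
 [ 0.946  0.161  0.283]
 [ 0.279  0.047 -0.959]]
[313.990632   233.98298667] [289.40051474 197.57888826] [311.44272169 228.15316124]
[313.98488136 235.86071667] [289.36414241 196.48499191] [311.41860079 228.13173098]
0.12 [0.4485 0.0137 0.12  ] in top [311.5 231.5] scene [287.2 202.2]
0.128 [0.4457 0.0131 0.128 ] in top [311.7 232.6] scene [286.4 199.7]
0.135 [0.4432 0.0127 0.135 ] in top [311.8 233.6] scene [285.7 197.5]
[107. 103. 101. 101. 101.  98. 101. 101. 100.  98.  97.  96.  95.  95.
  92.  91.  91.  91.  90.  90.  91.  90.  89.  88.  97.]
[137. 137. 138. 137. 137. 132. 126. 122. 110.  99.  97.  98.  96.  96.
  96.  97.  96.  96.  95.  94.  95.  94.  94.  93.  94.  94.  92.  92.
  92.  92.  92.  90.  90.  97. 109. 118. 119. 120. 120. 119. 118. 120.
 119. 120. 118.]
[153. 155. 156. 156. 155. 157. 148. 131. 158. 152. 154. 152. 150. 183.
 211. 149. 111. 102. 186. 214. 148. 121. 126. 164. 156. 131.  59.  98.
 217. 253. 250. 246. 218. 216. 206.]
[ 61.  63.  67.  27.  22.  19. 128. 147. 169. 188. 164. 129. 121. 138.
 175. 213. 175. 175. 102.  65.  63.  64.  68.  63.  59.]
[139. 130. 137. 137. 123. 107. 110. 122. 139. 127. 103.  96. 138. 150.
 150. 148. 149. 146. 147. 148. 152.]
```

Run:
```python
from h import *
T=cal("top");S=cal("scene")
y=np.array([-.17,.985,0])
for c,hw in(([.4566,.0145,.1297],.044),([.4565,.0137,.1297],.0088)):
  for o in (0,.0135):
    print(hw,o,"scene",proj("scene",np.array(c)-y*(hw+o),S).round(1),proj("scene",np.array(c)+y*(hw+o),S).round(1))
a=np.load("pics/s3.npy")[165:215,270:330];b=np.load("pics/s4.npy")[165:215,260:320];
d=np.load("pics/scene0.npy")[165:215,260:320]
t=np.load("pics/t4.npy")[200:250,285:345]
f=lambda m,i=cv2.INTER_NEAREST:cv2.resize(m,(400,300),interpolation=i)
c=np.vstack([np.hstack([f(a),f(b)]),np.hstack([f(d),f(t)])]);cv2.imwrite("pics/c5.png",c[:,:,::-1])
```

```text
0.044 0 scene [303.7 201.6] [275.3 193.7]
0.044 0.0135 scene [308.3 202.9] [271.2 192.5]
0.0088 0 scene [292.3 198.5] [286.6 196.9]
0.0088 0.0135 scene [296.7 199.7] [282.3 195.7]
```

View pics/c5.png

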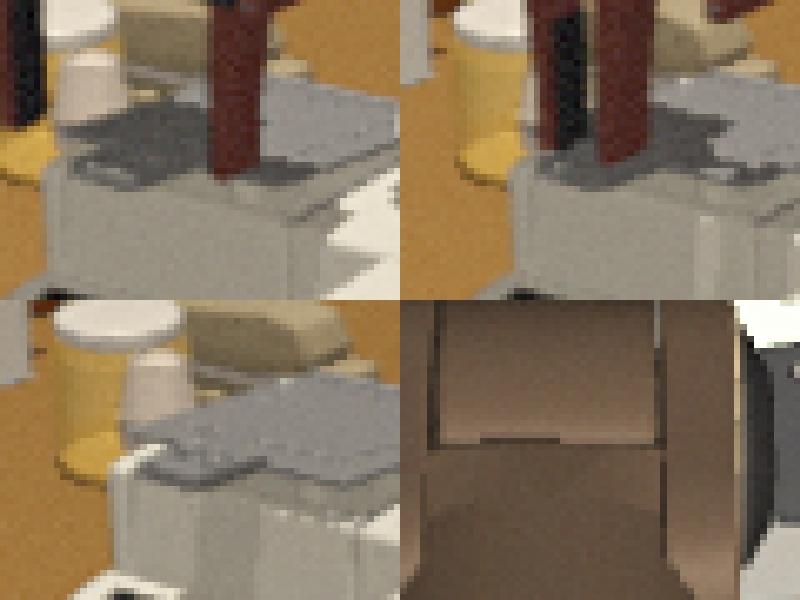

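The right finger's tip shows at scene v≈194 against a predicted 202, so the scene view sits about 8 px high. That puts the flap nearly closed, with the tab just below the fingertips. I'll open, go 2.4 cm lower and 0.6 cm forward, then re-close.

```bash
python3 -m pendant '[{"fingers":75,"x":0,"y":0,"z":1,"rx":0,"ry":0,"rz":0},{"fingers":75,"x":0.6,"y":0.2,"z":0,"rx":0,"ry":0,"rz":0},{"fingers":75,"x":0,"y":0,"z":0,"rx":0,"ry":0,"rz":0},{"fingers":75,"x":0,"y":0,"z":0,"rx":0,"ry":0,"rz":0},{"fingers":75,"x":0,"y":0,"z":0,"rx":0,"ry":0,"rz":0},{"fingers":75,"x":0,"y":0,"z":0,"rx":0,"ry":0,"rz":0},{"fingers":75,"x":0,"y":0,"z":0,"rx":0,"ry":0,"rz":0},{"fingers":75,"x":0,"y":0,"z":-1.0,"rx":0,"ry":0,"rz":0},{"fingers":75,"x":0,"y":0,"z":-0.8,"rx":0,"ry":0,"rz":0},{"fingers":75,"x":0,"y":0,"z":-0.8,"rx":0,"ry":0,"rz":0},{"fingers":75,"x":0,"y":0,"z":-0.8,"rx":0,"ry":0,"rz":0},{"fingers":75,"x":0,"y":0,"z":0,"rx":0,"ry":0,"rz":0}]' && python3 -m pendant '[{"fingers":10,"x":0,"y":0,"z":0,"rx":0,"ry":0,"rz":0},{"fingers":10,"x":0,"y":0,"z":0,"rx":0,"ry":0,"rz":0},{"fingers":10,"x":0,"y":0,"z":0,"rx":0,"ry":0,"rz":0},{"fingers":10,"x":0,"y":0,"z":0,"rx":0,"ry":0,"rz":0},{"fingers":10,"x":0,"y":0,"z":0,"rx":0,"ry":0,"rz":0},{"fingers":10,"x":0,"y":0,"z":0,"rx":0,"ry":0,"rz":0},{"fingers":10,"x":0,"y":0,"z":0,"rx":0,"ry":0,"rz":0},{"fingers":10,"x":0,"y":0,"z":0,"rx":0,"ry":0,"rz":0},{"fingers":10,"x":0,"y":0,"z":0,"rx":0,"ry":0,"rz":0},{"fingers":10,"x":0,"y":0,"z":0,"rx":0,"ry":0,"rz":0}]'
```

```text
time: 4.7
position: [0.4612, 0.0156, 0.1147]
orientation: [[-0.986, -0.169, -0.003], [-0.169, 0.986, -0.001], [0.003, -0.0, -1.0]]
force: [-0.7, 0.3, -0.3]
gripper_width: 0.0656
grip_force: 0.0
time: 5.53
position: [0.4627, 0.0151, 0.1168]
orientation: [[-0.986, -0.168, 0.001], [-0.168, 0.986, -0.0], [-0.0, -0.001, -1.0]]
force: [1.5, -4.6, 0.7]
gripper_width: 0.0293
grip_force: 30.0
```

Gripped: 29.3 mm at 30 N. Next is the arc.

Run:
```python
import numpy as np
yaw=np.radians(9.6);L=.148;A=np.linspace(.02,1.80,25);p=np.c_[-L*np.cos(A)*np.cos(yaw),-L*np.cos(A)*np.sin(yaw),L*np.sin(A)]*100
print((p[1:]-p[:-1]).round(1).tolist()); print((p[12]-p[0]).round(1),(p[-1]-p[0]).round(1))
```

```text
[[0.1, 0.0, 1.1], [0.1, 0.0, 1.1], [0.2, 0.0, 1.1], [0.3, 0.1, 1.1], [0.4, 0.1, 1.0], [0.4, 0.1, 1.0], [0.5, 0.1, 1.0], [0.6, 0.1, 0.9], [0.7, 0.1, 0.9], [0.7, 0.1, 0.8], [0.8, 0.1, 0.8], [0.8, 0.1, 0.7], [0.9, 0.1, 0.6], [0.9, 0.2, 0.6], [1.0, 0.2, 0.5], [1.0, 0.2, 0.4], [1.0, 0.2, 0.4], [1.0, 0.2, 0.3], [1.1, 0.2, 0.2], [1.1, 0.2, 0.1], [1.1, 0.2, 0.0], [1.1, 0.2, -0.0], [1.1, 0.2, -0.1], [1.1, 0.2, -0.2]]
[ 5.6  1.  11.4] [17.9  3.  14.1]
```

```bash
python3 -m pendant '[{"fingers":10,"x":0.1,"y":0,"z":1.1,"rx":0,"ry":0,"rz":0},{"fingers":10,"x":0.1,"y":0,"z":1.1,"rx":0,"ry":0,"rz":0},{"fingers":10,"x":0.2,"y":0,"z":1.1,"rx":0,"ry":0,"rz":0},{"fingers":10,"x":0.3,"y":0.1,"z":1.1,"rx":0,"ry":0,"rz":0},{"fingers":10,"x":0.4,"y":0.1,"z":1.0,"rx":0,"ry":0,"rz":0},{"fingers":10,"x":0.4,"y":0.1,"z":1.0,"rx":0,"ry":0,"rz":0},{"fingers":10,"x":0.5,"y":0.1,"z":1.0,"rx":0,"ry":0,"rz":0},{"fingers":10,"x":0.6,"y":0.1,"z":0.9,"rx":0,"ry":0,"rz":0},{"fingers":10,"x":0.7,"y":0.1,"z":0.9,"rx":0,"ry":0,"rz":0},{"fingers":10,"x":0.7,"y":0.1,"z":0.8,"rx":0,"ry":0,"rz":0},{"fingers":10,"x":0.8,"y":0.1,"z":0.8,"rx":0,"ry":0,"rz":0},{"fingers":10,"x":0.8,"y":0.2,"z":0.7,"rx":0,"ry":0,"rz":0}]'
```

```text
time: 6.53
position: [0.519, 0.0247, 0.2304]
orientation: [[-0.986, -0.168, -0.0], [-0.168, 0.986, -0.002], [0.001, -0.002, -1.0]]
force: [9.6, -6.5, -19.3]
gripper_width: 0.0297
grip_force: 30.0
```

```bash
python3 -m pendant '[{"fingers":10,"x":1.0,"y":0.2,"z":0.3,"rx":0,"ry":0,"rz":0},{"fingers":10,"x":1.0,"y":0.2,"z":0.4,"rx":0,"ry":0,"rz":0},{"fingers":10,"x":1.0,"y":0.2,"z":0.4,"rx":0,"ry":0,"rz":0},{"fingers":10,"x":1.0,"y":0.2,"z":0.3,"rx":0,"ry":0,"rz":0},{"fingers":10,"x":1.0,"y":0.2,"z":0.3,"rx":0,"ry":0,"rz":0},{"fingers":10,"x":1.0,"y":0.2,"z":0.2,"rx":0,"ry":0,"rz":0}]'
```

```text
time: 7.03
position: [0.5777, 0.0346, 0.2499]
orientation: [[-0.986, -0.166, -0.003], [-0.166, 0.986, -0.004], [0.004, -0.003, -1.0]]
force: [-1.2, -9.5, -4.3]
gripper_width: 0.0298
grip_force: 30.0
```

```bash
python3 -m pendant '[{"fingers":10,"x":1.0,"y":0,"z":0.1,"rx":0,"ry":0,"rz":0},{"fingers":10,"x":1.0,"y":0,"z":0.1,"rx":0,"ry":0,"rz":0},{"fingers":10,"x":1.0,"y":0.1,"z":0,"rx":0,"ry":0,"rz":0},{"fingers":10,"x":1.0,"y":0.1,"z":0,"rx":0,"ry":0,"rz":0}]' && python3 -m pendant '[{"fingers":10,"x":0.9,"y":0.1,"z":-0.1,"rx":0,"ry":0,"rz":0},{"fingers":10,"x":0.9,"y":0.1,"z":-0.1,"rx":0,"ry":0,"rz":0},{"fingers":10,"x":0.8,"y":0.1,"z":-0.1,"rx":0,"ry":0,"rz":0},{"fingers":10,"x":0,"y":0,"z":0,"rx":0,"ry":0,"rz":0}]'
```

```text
time: 7.37
position: [0.6171, 0.041, 0.2514]
orientation: [[-0.985, -0.17, -0.005], [-0.17, 0.986, 0.001], [0.005, 0.002, -1.0]]
force: [-4.0, 1.9, -3.1]
gripper_width: 0.0295
grip_force: 30.0
time: 7.7
position: [0.6439, 0.0454, 0.2475]
orientation: [[-0.985, -0.171, -0.004], [-0.171, 0.985, 0.002], [0.004, 0.003, -1.0]]
force: [-3.9, 6.1, -6.0]
gripper_width: 0.0298
grip_force: 30.0
```

Forces are low. A circle fit puts the hinge at x≈0.603, so the flap is at about 1.88 rad. Releasing, lifting and backing off to look for the lug.

```bash
python3 -m pendant '[{"fingers":60,"x":0,"y":0,"z":0,"rx":0,"ry":0,"rz":0},{"fingers":60,"x":0,"y":0,"z":0,"rx":0,"ry":0,"rz":0},{"fingers":60,"x":0,"y":0,"z":0,"rx":0,"ry":0,"rz":0},{"fingers":60,"x":0,"y":0,"z":0,"rx":0,"ry":0,"rz":0},{"fingers":60,"x":0,"y":0,"z":0,"rx":0,"ry":0,"rz":0},{"fingers":60,"x":0,"y":0,"z":1.5,"rx":0,"ry":0,"rz":0},{"fingers":60,"x":0,"y":0,"z":2,"rx":0,"ry":0,"rz":0},{"fingers":60,"x":0,"y":0,"z":2,"rx":0,"ry":0,"rz":0},{"fingers":60,"x":-1,"y":0,"z":1,"rx":0,"ry":0,"rz":0},{"fingers":60,"x":-3,"y":-0.5,"z":0,"rx":0,"ry":0,"rz":0},{"fingers":60,"x":-3.5,"y":-0.6,"z":0,"rx":0,"ry":0,"rz":0},{"fingers":60,"x":-3.5,"y":-0.6,"z":0,"rx":0,"ry":0,"rz":0}]' && python3 -m pendant '[{"fingers":45,"x":-3.5,"y":-0.6,"z":0,"rx":0,"ry":0,"rz":0},{"fingers":45,"x":0,"y":0,"z":0,"rx":0,"ry":0,"rz":0},{"fingers":45,"x":0,"y":0,"z":0,"rx":0,"ry":0,"rz":0},{"fingers":45,"x":0,"y":0,"z":0,"rx":0,"ry":0,"rz":0}]'
python3 - <<'E'
from h import *
import pickle;pickle.dump(cal("wrist"),open("w5.pkl","wb"))
save("wrist","w5")
p=[.5478,.0297,.115];print(proj("wrist",p),(-cal("wrist")[2].T@cal("wrist")[3]).round(3))
E
```

```text
time: 8.7
position: [0.5326, 0.0253, 0.314]
orientation: [[-0.986, -0.169, -0.0], [-0.169, 0.986, -0.0], [0.0, -0.0, -1.0]]
force: [-0.5, 0.4, 1.5]
gripper_width: 0.0529
grip_force: 0.0
time: 9.03
position: [0.4998, 0.02, 0.3152]
orientation: [[-0.986, -0.169, 0.002], [-0.169, 0.986, 0.001], [-0.002, 0.001, -1.0]]
force: [0.2, -0.2, -0.3]
gripper_width: 0.0398
grip_force: 0.0
[315.34364015 210.54717103] [0.423 0.007 0.488]
```

View pics/w5.png

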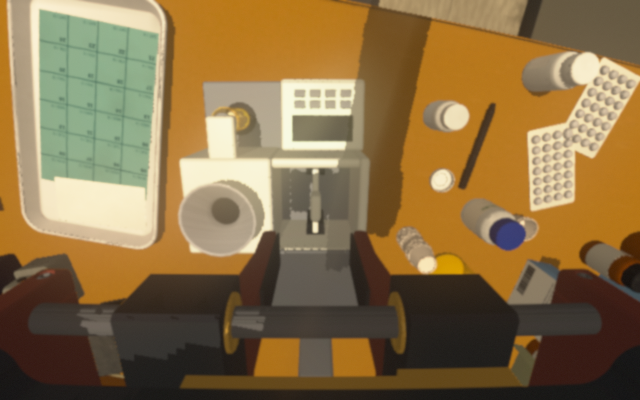

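Wrist view: the flap is open and the bay is exposed. The plate stands edge-on at u≈316 (v 165–235), against a predicted lug at (315,210.5). I've used all 10 picture views, so I'll check the lug by numbers.

Run:
```python
from h import *
import pickle
C=pickle.load(open("w5.pkl","rb"))
im=np.load("pics/w5.npy").mean(2)
print("      ",list(range(284,350,3)))
for v in range(156,246,4): print(v,im[v,284:350:3].astype(int))
yaw=np.radians(9.6);ax=np.array([np.cos(yaw),np.sin(yaw)]);m=np.array([.5478,.0297])
for d,z in((-.017,.115),(.017,.115),(-.045,.085),(.045,.085),(-.051,.12),(.051,.12)): print(d,z,proj("wrist",np.append(m+ax*d,z),C).round(1))
n=np.array([-ax[1],ax[0]])
for d in(-.049,.049,-.006,.006):print("y",d,proj("wrist",np.append(m+n*d,.12),C).round(1))
```

```text
[284, 287, 290, 293, 296, 299, 302, 305, 308, 311, 314, 317, 320, 323, 326, 329, 332, 335, 338, 341, 344, 347]
156 [150 149 149 147 147 145 145 142 142 141 138 138 137 136 136 137 135 135
 136 133 125 123]
160 [230 230 230 229 230 229 229 230 229 230 230 229 229 228 228 227 226 225
 178 141 139 139]
164 [229 228 229 229 230 229 230 230 231 231 232 231 231 231 231 231 230 228
 163 139 138 138]
168 [141 140 163 162 157 167 167 155 124 126 170 159 117 115 125 135 153 156
 132 107 107 108]
172 [115 114 126 110 107 107 115 107  80 115 225 191  76  71  94  95 112 132
 113 100 101  99]
176 [113 111 109 106 105 102 100  99  97  99 138 131  94  91  94  94  95  97
  98  99  99  98]
180 [110 109 117 104 102 100  99  97  95  98 138 130  93  93  92  93  95  95
  98  99  98  97]
184 [109 106 105 101 100  97  96  96  96 138 137 129  92  92  93  93  93  95
  98  97  96  95]
188 [105 104 107  99  98  96  95  94  96 140 138 129  91  91  91  93  94  95
  97  95  95  95]
192 [102 102 111  97  96  94  94  91  93 123 116 116  97  90  91  92  93  95
  96  95  94  94]
196 [101 100  98  95  95  92  92  90  9
[... 742 characters left out ...]
126 126 126 115  57  82 227 194  62  72 117 112 112 110
 110 109 110 109]
232 [126 127 126 125 127 127 127 114  59  69 173 140  62  72 118 111 111 110
 109 110 110 109]
236 [128 127 127 127 127 126 126 125 124 125 125 123 123 122 120 110 110 110
 108 109 109 109]
240 [128 128 127 127 126 126 126 127 126 125 125 124 124 123 121 111 109 110
 109 109 109 109]
244 [126 125 126 127 125 126 126 123 126 125 125 125 122 123 117 108 110 109
 108 108 109 108]
-0.017 0.115 [315.3 197.7]
0.017 0.115 [315.2 223.3]
-0.045 0.085 [315.3 170.8]
0.045 0.085 [315.1 234.3]
-0.051 0.12 [315.4 171.7]
0.051 0.12 [315.2 249.3]
y -0.049 [275.9 211.9]
y 0.049 [354.6 212. ]
y -0.006 [310.5 212. ]
y 0.006 [320.1 212. ]
```

```bash
python3 -m pendant '[{"fingers":45,"x":2.1,"y":0.4,"z":-1,"rx":0,"ry":0,"rz":0},{"fingers":45,"x":2.2,"y":0.4,"z":-2,"rx":0,"ry":0,"rz":0},{"fingers":45,"x":0,"y":0,"z":-2.5,"rx":0,"ry":0,"rz":0},{"fingers":45,"x":0,"y":0,"z":-2.5,"rx":0,"ry":0,"rz":0},{"fingers":45,"x":0,"y":0,"z":-2.5,"rx":0,"ry":0,"rz":0},{"fingers":45,"x":0,"y":0,"z":-2.5,"rx":0,"ry":0,"rz":0},{"fingers":45,"x":0,"y":0,"z":-2,"rx":0,"ry":0,"rz":0},{"fingers":45,"x":0,"y":0,"z":0,"rx":0,"ry":0,"rz":0},{"fingers":45,"x":0,"y":0,"z":0,"rx":0,"ry":0,"rz":0}]'
python3 - <<'E'
from h import *
C=cal("wrist");im=eyes.grab_frame("wrist").mean(2)
for z in(.115,):
  for p in([.543,.0285],[.543-.0168,.0285-.0028],[.543+.0168,.0285+.0028]):print(proj("wrist",p+[z],C).round(1))
for v in range(150,250,5): print(v,im[v,284:350:3].astype(int))
E
```

```text
time: 9.83
position: [0.5426, 0.0276, 0.1636]
orientation: [[-0.986, -0.169, -0.003], [-0.169, 0.986, -0.001], [0.003, -0.001, -1.0]]
force: [0.1, -0.4, 0.6]
gripper_width: 0.0393
grip_force: 0.0
[315.2 215. ]
[315.3 193.2]
[315.1 236. ]
150 [146 147 147 146 146 144  99  96  87 107 125 122  98  78  81  77  93 133
 141 141 141 142]
155 [146 146 146 146 146 143  96  89  83 159 222 226 173  74  76  73  92 120
 141 141 141 142]
160 [144 145 144 144 143 141  93  83  86 169 229 231 172  73  71  77 130 137
 140 140 140 140]
165 [143 144 142 142 141 141 142 141 140 169 225 223 162  88  92 137 139 139
 138 140 139 131]
170 [141 141 141 140 140 140 139 139 139 165 225 222 159  87 105 136 138 137
 138 137 114  96]
175 [141 140 140 139 140 138 138 138 138 166 226 222 157  85  91 136 137 137
 137 134  95  93]
180 [138 138 137 137 137 115 107 118 112 156 225 222 155  84  85 101 133 136
 133 101  92  91]
185 [ 95 123 108 119 126  91  85  84  83 147 224 221 151  83  84  85  90 121
 120  91  90  89]
190 [ 89  87  87  86  83  83  82  82  89 112 118 118 112  90  83  85  85  89
  89  89  88  88]
195 [ 8
[... 337 characters left out ...]
1  82  83  83  83
  82  82  82  82]
215 [ 78  78  78 109 131  94  76  75 109 120 123 122 119 111  80  82  81  81
  82  80  81  80]
220 [ 77  76  75 120 130 116  73  47 105 120 121 121 119 106  60  78  80  79
  80  80  79  78]
225 [ 75  75  76  89 115  97  70  44 102 119 122 121 119 101  57  79  80  79
  79  78  77  77]
230 [ 82  82  80  81  80  79  70  43 100 118 121 121 117 103  54  79  82  82
  83  83  82  82]
235 [101 101 101 101 101 100  76  36  73 116 119 117 115  75  52  90  99  98
  99  99  99  99]
240 [101 101 101 101 101  99  63  37  38  86 120 118  77  49  51  75  98  99
  97  98  99  99]
245 [100 111 107 101 100 100  63  35  37  87 118 117  76  50  50  76  98  99
  99  97  99  99]
```

The lug is centred (u≈316, v≈196–236, prediction matches). Descending and gripping.

```bash
python3 -m pendant '[{"fingers":45,"x":0,"y":0,"z":-1.5,"rx":0,"ry":0,"rz":0},{"fingers":45,"x":0,"y":0,"z":-1.5,"rx":0,"ry":0,"rz":0},{"fingers":45,"x":0,"y":0,"z":-1.5,"rx":0,"ry":0,"rz":0},{"fingers":45,"x":0,"y":0,"z":-1.3,"rx":0,"ry":0,"rz":0},{"fingers":45,"x":0,"y":0,"z":-1.0,"rx":0,"ry":0,"rz":0},{"fingers":45,"x":0,"y":0,"z":0,"rx":0,"ry":0,"rz":0}]' && python3 -m pendant '[{"fingers":0,"x":0,"y":0,"z":0,"rx":0,"ry":0,"rz":0},{"fingers":0,"x":0,"y":0,"z":0,"rx":0,"ry":0,"rz":0},{"fingers":0,"x":0,"y":0,"z":0,"rx":0,"ry":0,"rz":0},{"fingers":0,"x":0,"y":0,"z":0,"rx":0,"ry":0,"rz":0},{"fingers":0,"x":0,"y":0,"z":0,"rx":0,"ry":0,"rz":0},{"fingers":0,"x":0,"y":0,"z":0,"rx":0,"ry":0,"rz":0},{"fingers":0,"x":0,"y":0,"z":0,"rx":0,"ry":0,"rz":0},{"fingers":0,"x":0,"y":0,"z":0,"rx":0,"ry":0,"rz":0}]'
```

```text
time: 10.38
position: [0.5425, 0.0279, 0.0961]
orientation: [[-0.986, -0.169, -0.001], [-0.169, 0.986, -0.0], [0.001, -0.0, -1.0]]
force: [-0.3, -0.2, 0.2]
gripper_width: 0.0393
grip_force: 0.0
time: 11.05
position: [0.5429, 0.0278, 0.0973]
orientation: [[-0.986, -0.169, 0.001], [-0.169, 0.986, 0.0], [-0.001, 0.0, -1.0]]
force: [-0.8, -0.1, 5.9]
gripper_width: 0.0118
grip_force: 30.0
```

```bash
python3 -m pendant '[{"fingers":0,"x":0,"y":0,"z":0.5,"rx":0,"ry":0,"rz":0},{"fingers":0,"x":0,"y":0,"z":1,"rx":0,"ry":0,"rz":0},{"fingers":0,"x":0,"y":0,"z":1,"rx":0,"ry":0,"rz":0},{"fingers":0,"x":0,"y":0,"z":1,"rx":0,"ry":0,"rz":0},{"fingers":0,"x":0,"y":0,"z":1,"rx":0,"ry":0,"rz":0},{"fingers":0,"x":0,"y":0,"z":1,"rx":0,"ry":0,"rz":0}]' && python3 -m pendant '[{"fingers":0,"x":0,"y":0,"z":1.2,"rx":0,"ry":0,"rz":0},{"fingers":0,"x":0,"y":0,"z":1.2,"rx":0,"ry":0,"rz":0},{"fingers":0,"x":0,"y":0,"z":1.3,"rx":0,"ry":0,"rz":0},{"fingers":0,"x":0,"y":0,"z":1.3,"rx":0,"ry":0,"rz":0},{"fingers":0,"x":0,"y":0,"z":1.4,"rx":0,"ry":0,"rz":0},{"fingers":0,"x":0,"y":0,"z":1.4,"rx":0,"ry":0,"rz":0},{"fingers":0,"x":0,"y":0,"z":1.4,"rx":0,"ry":0,"rz":0},{"fingers":0,"x":0,"y":0,"z":1.3,"rx":0,"ry":0,"rz":0},{"fingers":0,"x":0,"y":0,"z":1.2,"rx":0,"ry":0,"rz":0},{"fingers":0,"x":0,"y":0,"z":0.8,"rx":0,"ry":0,"rz":0},{"fingers":0,"x":0,"y":0,"z":0,"rx":0,"ry":0,"rz":0},{"fingers":0,"x":0,"y":0,"z":0,"rx":0,"ry":0,"rz":0}]'
```

```text
time: 11.55
position: [0.5427, 0.0277, 0.153]
orientation: [[-0.986, -0.169, 0.001], [-0.169, 0.986, 0.0], [-0.001, 0.0, -1.0]]
force: [-0.4, 0.1, -0.1]
gripper_width: 0.0116
grip_force: 30.0
time: 12.55
position: [0.5425, 0.0277, 0.277]
orientation: [[-0.986, -0.169, 0.001], [-0.169, 0.986, 0.0], [-0.001, 0.0, -1.0]]
force: [0.0, 0.2, -0.5]
gripper_width: 0.0115
grip_force: 30.0
```

```bash
python3 -m pendant '[{"fingers":0,"x":-0.1,"y":-0.6,"z":0,"rx":0,"ry":0,"rz":-2},{"fingers":0,"x":-0.1,"y":-1.2,"z":0,"rx":0,"ry":0,"rz":-4},{"fingers":0,"x":-0.2,"y":-1.7,"z":0,"rx":0,"ry":0,"rz":-5},{"fingers":0,"x":-0.2,"y":-1.7,"z":0,"rx":0,"ry":0,"rz":-5},{"fingers":0,"x":-0.2,"y":-1.7,"z":0,"rx":0,"ry":0,"rz":-5},{"fingers":0,"x":-0.2,"y":-1.7,"z":0,"rx":0,"ry":0,"rz":-5},{"fingers":0,"x":-0.2,"y":-1.7,"z":0,"rx":0,"ry":0,"rz":-5},{"fingers":0,"x":-0.2,"y":-1.7,"z":0,"rx":0,"ry":0,"rz":-5},{"fingers":0,"x":-0.2,"y":-1.7,"z":0,"rx":0,"ry":0,"rz":-5},{"fingers":0,"x":-0.2,"y":-1.7,"z":0,"rx":0,"ry":0,"rz":-5},{"fingers":0,"x":-0.2,"y":-1.7,"z":0,"rx":0,"ry":0,"rz":-5},{"fingers":0,"x":-0.2,"y":-1.7,"z":0,"rx":0,"ry":0,"rz":-5}]' && python3 -m pendant '[{"fingers":0,"x":-0.2,"y":-1.7,"z":0,"rx":0,"ry":0,"rz":-5},{"fingers":0,"x":-0.2,"y":-1.7,"z":0,"rx":0,"ry":0,"rz":-5},{"fingers":0,"x":-0.2,"y":-1.7,"z":0,"rx":0,"ry":0,"rz":-5},{"fingers":0,"x":-0.2,"y":-1.7,"z":0,"rx":0,"ry":0,"rz":-5},{"fingers":0,"x":-0.2,"y":-1.7,"z":0,"rx":0,"ry":0,"rz":-5},{"fingers":0,"x":-0.2,"y":-1.7,"z":0,"rx":0,"ry":0,"rz":-5},{"fingers":0,"x":-0.2,"y":-1.7,"z":0,"rx":0,"ry":0,"rz":-4},{"fingers":0,"x":-0.1,"y":-1.7,"z":0,"rx":0,"ry":0,"rz":-3},{"fingers":0,"x":0,"y":-1.5,"z":0,"rx":0,"ry":0,"rz":-1.7},{"fingers":0,"x":0,"y":-1,"z":0,"rx":0,"ry":0,"rz":-1},{"fingers":0,"x":0,"y":-0.5,"z":0,"rx":0,"ry":0,"rz":0},{"fingers":0,"x":0,"y":0,"z":0,"rx":0,"ry":0,"rz":0}]'
python3 - <<'E'
from h import *
T=cal("top");im=eyes.grab_frame("top");hsv=cv2.cvtColor(im,cv2.COLOR_RGB2HSV)
s=r.get_state();print(s["position"],s["orientation"].__array__().round(3) if hasattr(s["orientation"],"__array__") else s["orientation"])
W=cal("wrist");w=eyes.grab_frame("wrist");cv2.imwrite("pics/w6.png",w[...,::-1]);h=cv2.cvtColor(w,cv2.COLOR_RGB2HSV)
m=((h[...,0]>65)&(h[...,0]<95)&(h[...,1]>40)).astype(np.uint8);n,l,st,_=cv2.connectedComponentsWithStats(m)
for i in range(1,n):
    if st[i,4]>500:
        x,y,a,b,_k=st[i];print(st[i],[onz("wrist",u,v,.004,W).round(3).tolist() for u,v in((x,y),(x+a,y+b))])
E
```

```text
time: 13.55
position: [0.5196, -0.1615, 0.2758]
orientation: [[-0.686, 0.727, -0.001], [0.727, 0.686, -0.0], [0.001, -0.001, -1.0]]
force: [0.3, 0.6, -1.0]
gripper_width: 0.0116
grip_force: 30.0
time: 14.55
position: [0.5048, -0.3273, 0.2761]
orientation: [[-0.069, 0.998, -0.001], [0.998, 0.069, -0.0], [-0.0, -0.001, -1.0]]
force: [-1.3, 0.6, -1.6]
gripper_width: 0.0116
grip_force: 30.0
[ 0.50523978 -0.32633418  0.27617503] [[-0.07   0.998 -0.001]
 [ 0.998  0.07   0.   ]
 [ 0.    -0.001 -1.   ]]
```

```bash
python3 -m pendant '[{"fingers":0,"x":0,"y":0,"z":-0.5,"rx":0,"ry":0,"rz":-1},{"fingers":0,"x":0,"y":0,"z":-1,"rx":0,"ry":0,"rz":-1},{"fingers":0,"x":0,"y":0,"z":-1,"rx":0,"ry":0,"rz":-1},{"fingers":0,"x":0,"y":0,"z":-1,"rx":0,"ry":0,"rz":-1},{"fingers":0,"x":0,"y":0,"z":-1,"rx":0,"ry":0,"rz":0},{"fingers":0,"x":0,"y":0,"z":-1,"rx":0,"ry":0,"rz":0},{"fingers":0,"x":0,"y":0,"z":-1,"rx":0,"ry":0,"rz":0},{"fingers":0,"x":0,"y":0,"z":-0.8,"rx":0,"ry":0,"rz":0},{"fingers":0,"x":0,"y":0,"z":-0.4,"rx":0,"ry":0,"rz":0},{"fingers":0,"x":0,"y":0,"z":0,"rx":0,"ry":0,"rz":0},{"fingers":0,"x":0,"y":0,"z":0,"rx":0,"ry":0,"rz":0},{"fingers":0,"x":0,"y":0,"z":0,"rx":0,"ry":0,"rz":0}]'
python3 - <<'E'
from h import *
S=cal("scene");im=eyes.grab_frame("scene");o=np.load("pics/scene0.npy")
p=np.array(r.get_state()["position"]); b=p[2]-.087
q=[proj("scene",[p[0],p[1]+dy,z],S).round(1).tolist() for dy,z in((-.045,b),(.045,b),(.045,b+.075),(-.045,b+.075))]
print(p.round(4),"predicted plate corners",q)
h=cv2.cvtColor(im,cv2.COLOR_RGB2HSV)
d=(np.abs(im.astype(int)-o).max(2)>25)&(h[...,1]<90)&(h[...,2]>120)
d[:, :330]=0
k=max(cv2.findContours(cv2.morphologyEx(d.astype(np.uint8),cv2.MORPH_CLOSE,np.ones((5,5))),0,2)[0],key=cv2.contourArea)
print(cv2.approxPolyDP(k,4,True).reshape(-1,2).tolist(),cv2.contourArea(k))
# flap: compare, changed pixels around hinge
z=[proj("scene",[.603+.012,.04,z],S).round(0).tolist() for z in(.15,.2,.24)];print(z,[im[int(v),int(u)].tolist() for u,v in z])
E
```

```text
time: 15.65
position: [0.5057, -0.3266, 0.2001]
orientation: [[-0.0, 1.0, 0.001], [1.0, 0.0, -0.0], [-0.0, 0.001, -1.0]]
force: [0.1, -1.1, -0.4]
gripper_width: 0.0117
grip_force: 30.0
[ 0.5057 -0.3266  0.2002] predicted plate corners [[439.9, 251.5], [401.4, 236.3], [404.4, 204.8], [444.7, 218.4]]
[[405, 206], [402, 236], [439, 251], [446, 219], [433, 213], [434, 200]] 1499.0
[[324.0, 171.0], [324.0, 154.0], [324.0, 139.0]] [[118, 116, 109], [122, 119, 112], [118, 116, 112]]
```

The plate's corners match the prediction within 2 px, so it is upright and square. The grey flap shows upright behind the bay.

```bash
python3 -c "
from bench import ticket
print(ticket.hand_in())"
```

```text
the job is handed in; nothing more can be done
None
```

I handed the job in with the flap laid back to about 1.88 rad and the plate held upright and still, its centre about 16 cm above the middle of the pan and its face square to the near end; hand-in returned no verdict, and I did not check the pan, jar, bottle and cups again at the end.

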